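Put the domed stone away under the push-latch cover

ROBOT

A 6-joint arm with a two-finger parallel gripper is mounted at the origin on the work surface. World frame = base frame: x ahead of the robot, y to its left, z up, the work surface at z = 0. Lengths are in m, angles in degrees, forces in N, time in s.
With the tool pointing down it reaches from about 0.3 to 0.75 m from the base axis. Payload 8.5 kg.
Tool frame: the origin (TCP) lies midway between the tips of the shut fingers; the grasp point (between the pads) lies 19 mm behind it; z points along the fingers, y is the direction in which the jaws open and shut (so a half turn about z gives the same grasp; the last joint's range is limited). The gripper opens to 85 mm and grips with 20 to 120 N. Pads are 22 mm wide; open, the fingers measure 114 mm over their backs; the gripper's body (76 mm by 85 mm) begins 54 mm behind the grasp point. The pads swing forward as they close: fully open they stand 13 mm farther back than shut.
Start: joints at [-79.2, 21.807, 74.336, -0, 83.858, -12.336], TCP at [0.216, -0.506, 0.231] pointing down, gripper open.
Joint ranges: [-178.18, 178.18], [-50.72, 133.34], [12.68, 142.11], [-81.47, 261.47], [9.98, 163.14], [-165.26, 165.26]. Speed limits (degrees/s): [136.94, 136.94, 180, 180, 180, 180].

INTERFACE

Orientations are given as a 3x3 rotation matrix whose columns are the frame's x, y, z axes.
In Python, from rig import status, eyes, env gives the robot as it stands. The module is installed in compiled form; this text tells all that it offers.
- The arm moves only by the tool play_rows, never from a script. Its argument "targets" is text: rows parted by semicolons, each of 5 numbers parted by spaces: the shift along the tool's x, y, z in m, then the turn about the tool's z in rad, then the closure, from 0 (fully open) to 1 (shut). A call has 1 to 5 rows; each row is the pose to reach, as a shift and turn from the pose commanded when the call began, along the tool's axes at that moment; what a row does not reach only later rows make up. A row lasts 1/10 s, in which the tool goes at most 50 mm and 8.59 degrees, less where a joint would pass 70% of its speed; a pose out of reach is approached as far as the arm can. A call with a gripper value outside its range is refused whole. The fingers move at their own pace and stop on an object; "force" is the grip in N (left out, the last holds). Time passes only in rows, so rows that repeat a pose let the fingers close. It gives the time, the measured TCP pose, the force and the opening at its end, in the units of the state.
- status.observe(): the state, without advancing time (a new reading comes with each control period).
- eyes.get_image(name): name is "side" or "top"; returns a dict with "pixels" (480x640x3 uint8, red, green, blue), "range_z" (480x640 float32, m along the optical axis (not along the pixel's ray), 0 where there is no reading), "mtx" (3x3 intrinsics, pixels), "world_to_cam" (4x4, takes a point from world to camera coordinates). Camera axes: x right, y up, looking along -z (the intrinsics and any distortion apply to the point x, -y, -z); pixel columns grow to the right and rows downward; lengths in m; the calibration is good to about 2 mm. A picture is of the moment at which its call begins.
- env.close_job(): hands the job in, once; it reports no verdict.
The state is a dict: "time_s": time; "q": joint angles; "qvel": joint speeds; "joint_efforts": joint torques, N m; "position": TCP position; "tool_rot": TCP orientation; "ft_force": force on the tool from outside, world axes, zero at the start; "wrist_torque": the same for the moment, N m; "grip_width": finger opening in m.
Only numpy, scipy, OpenCV 4.12 (cv2) and the standard library are available. Lean on these libraries where they do the work, as an engineer would, in place of code of your own. Each camera call takes 0.05 s, during which the arm holds its last target.

TASK

Put the round domed stone away in the wooden sorting block: press the metal cover so that it pops open, slide the stone across the deck with the fingers until it drops into the well, then press the cover shut so that it stays latched, flush with the deck. Do not pick the stone up or push it off the block, and leave the long stone and everything else on the bench where it is.

Things in the scene. Friction and masses are not known exactly. Their poses are not given: they have to be found in the camera images.
- block: Wooden sorting block, fixed, 220 mm long (x, pointing away from the robot within 0.4 rad), 200 wide (y), deck 60 mm above the bench; origin under its centre. Rails 8 mm high, 8 thick, at y = +-96 mm; near end open. In its far half a rectangular well with upright walls, mouth level with the deck, from x = 0 to +90 mm and y = -37 to +37, shut at first by the metal cover.
- well (a point): Centre of the well's floor, at block x = +45 mm, y = 0, 8 mm above the bench (the floor lies 52 mm below the deck); axes as the block's.
- cover (a joint): Angle (rad) of the cover, an 87 mm long (x), 72 wide, 5 thick plate over the well, hinged at its far edge (block x = +89.5 mm, deck height), sprung to open. 0 = latched flush; 0.65 = popped open, near edge 54 mm above the deck; -0.08 = end stop, pressed in. Push-push latch: from shut or open, press past -0.06 and let go: it pops to 0.65 within 1 s, or catches at 0. Shallower presses do nothing.
- cover_front (a point): Spot to press, a dark disc 16 mm across on the cover's top, centred 73.5 mm from the hinge and 15 mm from the near edge; it moves with the cover. To press in fully takes 2 to 3 N here, about 4 N at the cover's middle, then it stands hard on its end stop (6 mm below flush here). The open cover can be pressed straight down at its middle.
- cabochon: The stone to put away: round, plum-coloured, flat below and domed above, 30 mm across, 14 mm tall, with an upright side up to 8 mm; 15 to 35 g. It stands on the near part of the deck, left or right of the middle. Origin at the centre of its underside.
- long_stone: Another stone of the same colour, a long bar with a stepped top, 38 x 16 x 14 mm, on the near part of the deck on the other side, to be left alone. Origin at the centre of its underside.
- mandrel: Ring mandrel: a turned dark-wood handle and a steel rod, 210 mm long, 20 mm thick, lying beside the block on its left; origin under its middle. To be left alone.
- jar: Small screw-top jar, 44 mm across, 60 mm tall, on the right of the bench; origin under its centre. To be left alone.
- hammer: Bench hammer, 240 mm long, lying on the right of the bench; origin at its middle. To be left alone.
- tweezers: Steel tweezers, 130 mm long, lying flat beside the block on its right; origin under the middle. To be left alone.
- ring_blank: Plain brass ring, 24 mm across, 7 mm high, lying flat on the left of the bench; origin under its centre. To be left alone.
- weight: Brass knob weight, 26 mm across, 36 mm tall, on the left of the bench; origin under its centre. To be left alone.

How it is judged:
By the outcome, as a careful person would: the job done as asked, in the order asked, and still so for the second after the job is handed in, with the robot touching nothing.
It also fails if it takes over 51 s, if anything falls off the work surface, if the arm or the gripper's body presses on something with over 40 N, if the wrist force passes 120 N, or if a joint passes its speed limit or range.

## Working session

There is one attempt and no reset: what is moved stays moved. The work goes in short steps, Python scripts to look and compute and a tool call to move; the robot and the scene stay as the last step left them, time stands still between calls to the robot, and variables do not carry over. Pictures are saved under pics/ and viewed, and the job is handed in when it is done.

Besides the shell and the picture viewer there is one more tool, called after "Call:" as name(argument=value, ...), one argument or row to a line, values as JSON. play_rows: Moves the arm, as the interface text tells. Its arguments: {"type":"object","properties":{"targets":{"type":"string"},"force":{"type":"number"}},"required":["targets"]}

```bash
mkdir -p pics; python3 - <<'E'
from rig import status, eyes
import cv2,numpy as np
s=status.observe(); print(s)
for n in("side","top"):
    d=eyes.get_image(n); cv2.imwrite(f"pics/{n}0.png",d["pixels"][:,:,::-1]); np.savez(f"{n}0.npz",**d); print(d["mtx"],d["world_to_cam"],[k for k in d])
E
```

```text
{'time_s': 0.0, 'q': array([-7.92011432e+01,  2.18419632e+01,  7.43845399e+01,  2.30502238e-03,
        8.38578278e+01, -1.23352004e+01]), 'qvel': array([-0.06813341, -0.03433604,  0.00842718,  0.02143652,  0.12247555,
       -0.00690895]), 'joint_efforts': array([ 2.10949169e-03, -4.48455656e+01, -2.31281537e+01, -2.44447892e-05,
        4.74311950e-03, -7.23550158e-06]), 'position': array([ 0.21604389, -0.50548035,  0.23070392]), 'tool_rot': array([[ 9.19589870e-01,  3.92879644e-01, -2.36477581e-04],
       [ 3.92879556e-01, -9.19588790e-01,  1.45328027e-03],
       [ 3.53502102e-04, -1.42932902e-03, -9.99998916e-01]]), 'ft_force': array([-0.43554703,  0.35407757, -0.28022119]), 'wrist_torque': array([ 0.0119626 ,  0.00053368, -0.00069537]), 'grip_width': 0.085616331984471}
[[604.76247885   0.         316.14418417]
 [  0.         604.76247885 245.78304629]
 [  0.           0.           1.        ]] [[-0.79625432 -0.60482639  0.01280968  0.46965895]
 [ 0.32791358 -0.41371095  0.84930321 -0.250641  ]
 [-0.50838149  0.68046182  0.52774992 -1.16048705]
 [ 0.          0.          0.          1.        ]] ['pixels', 'range_z', 'mtx', 'world_to_cam']
[[471.54064148   0.         317.01917987]
 [  0.         471.54064148 242.85984941]
 [  0.           0.           1.        ]] [[-0.01970319 -0.99935147 -0.03013999  0.04004824]
 [ 0.98327797 -0.02482739  0.18041071 -0.55926202]
 [-0.18104201 -0.02608132  0.98312947 -0.92323748]
 [ 0.          0.          0.          1.        ]] ['pixels', 'range_z', 'mtx', 'world_to_cam']
```

View pics/top0.png

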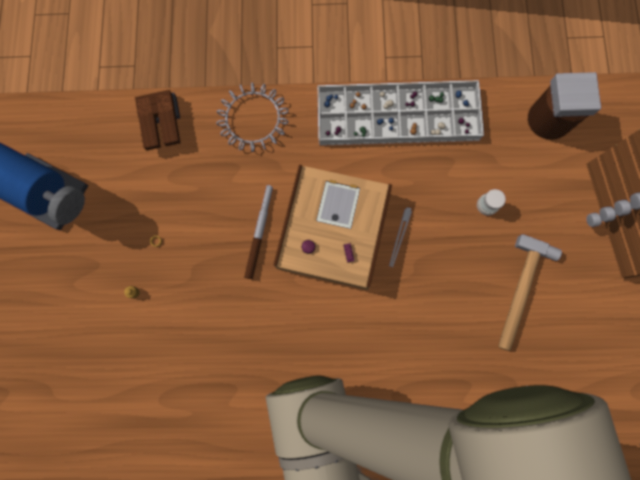

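View pics/side0.png

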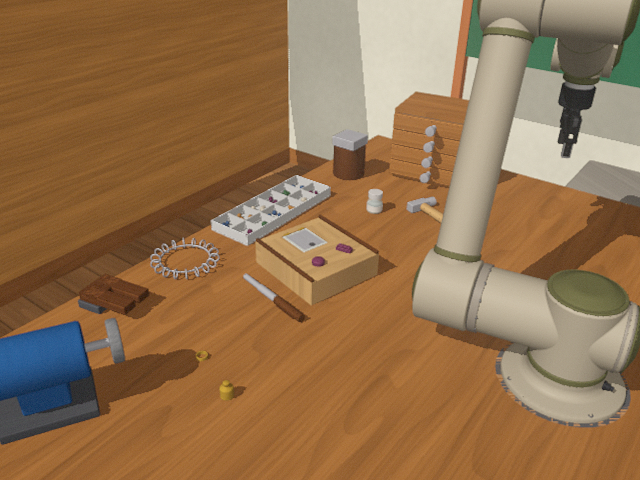

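The top view shows the block centred near (335,228), the cover at (339,203) with its disc at (335,217), the cabochon at (308,247) and the long stone at (349,253). In the side view the cabochon is at (318,261), and the cover is at (305,240).

```bash
cat > h.py <<'E'
import numpy as np,cv2
def ray(d,u,v):
    K=d["mtx"];T=d["world_to_cam"];R=T[:3,:3];t=T[:3,3]
    c=-R.T@t; r=np.array([(u-K[0,2])/K[0,0],-(v-K[1,2])/K[1,1],-1.]); return c,R.T@r
def onz(d,u,v,z):
    c,r=ray(d,u,v); return c+r*(z-c[2])/r[2]
def pix(d,p):
    K=d["mtx"];T=d["world_to_cam"];q=T[:3,:3]@np.asarray(p)+T[:3,3]
    return K[0,0]*q[0]/-q[2]+K[0,2], -K[1,1]*q[1]/-q[2]+K[1,2]
def depthpt(d,u,v):
    c,r=ray(d,u,v); return c+r*d["range_z"][int(round(v)),int(round(u))]
def cents(m,lo=8):
    n,l,s,c=cv2.connectedComponentsWithStats(m.astype(np.uint8)); return [(s[i,4],c[i],l==i) for i in range(1,n) if s[i,4]>=lo]
def purple(im):
    h=cv2.cvtColor(im,cv2.COLOR_RGB2HSV); return ((h[...,0]>145)&(h[...,0]<178)&(h[...,1]>80)&(h[...,2]<170))
def grey(im):
    h=cv2.cvtColor(im,cv2.COLOR_RGB2HSV); return (h[...,1]<50)&(h[...,2]>110)
E
python3 - <<'E'
from h import *
W={"top":(270,400,160,295),"side":(245,385,215,305)}
for n in W:
    d=dict(np.load(n+"0.npz")); im=d["pixels"]; a,b,c,e=W[n]
    w=np.zeros(im.shape[:2],bool); w[c:e,a:b]=1
    for s,c0,m in cents(purple(im)&w,15):
        print(n,"purple",s,c0.round(1),onz(d,*c0,.067).round(4),depthpt(d,*c0).round(4), cv2.minAreaRect(np.argwhere(m)[:,::-1].astype(np.float32)))
    for s,c0,m in cents(grey(im)&w,60):
        mm=cv2.morphologyEx(m.astype(np.uint8),cv2.MORPH_CLOSE,np.ones((9,9)))
        p=np.array([onz(d,x,y,.06)[:2] for y,x in np.argwhere(mm)],np.float32)
        r=cv2.minAreaRect(p); print(n,"grey",s,c0,p.mean(0),r, cv2.boxPoints(r).round(4).tolist())
        ys,xs=np.nonzero(mm); g=cv2.cvtColor(im,cv2.COLOR_RGB2GRAY)
        er=cv2.erode(mm,np.ones((7,7)))>0; dk=er&(g<g[er].mean()-40)
        for s2,c2,_ in cents(dk,5): print("  disc",s2,c2,onz(d,*c2,.06).round(4),depthpt(d,*c2).round(4))
d=dict(np.load("top0.npz"));im=d["pixels"]
# block top by depth
H,Wd=im.shape[:2]
pts=np.array([[*depthpt(d,u,v),u,v] for v in range(160,295) for u in range(265,400)])
b=pts[(pts[:,2]>.052)&(pts[:,2]<.085)]
m=np.zeros((H,Wd),np.uint8); m[b[:,4].astype(int),b[:,3].astype(int)]=1
r=cv2.minAreaRect(b[:,:2].astype(np.float32)); print("block",r,cv2.boxPoints(r).round(4).tolist(),np.median(b[:,2]))
for n,bx in(("top",(270,160,400,295)),("side",(240,210,390,310))):
    d=dict(np.load(n+"0.npz"));cv2.imwrite(f"pics/{n}0c.png",cv2.resize(d["pixels"][bx[1]:bx[3],bx[0]:bx[2],::-1],None,fx=4,fy=4,interpolation=cv2.INTER_CUBIC))
E
```

```text
top purple 125 [308.  246.5] [0.5502 0.0456 0.067 ] [0.549  0.0453 0.0738] ((308.0, 246.5), (11.0, 12.0), 90.0)
top purple 109 [348.6 252.4] [ 0.536  -0.0364  0.067 ] [ 0.5346 -0.036   0.0758] ((348.5882263183594, 252.35299682617188), (16.97749137878418, 6.305926322937012), 75.96376037597656)
top grey 1378 [337.89477504 204.28011611] [ 0.63821316 -0.01753004] ((0.6389635801315308, -0.01772167533636093), (0.07264740020036697, 0.08755000680685043), 75.22345733642578) [[0.5874000191688538, -0.04170000180602074], [0.671999990940094, -0.06400000303983688], [0.6905999779701233, 0.006200000178068876], [0.60589998960495, 0.028599999845027924]]
  disc 37 [334.83783784 217.08108108] [ 0.6117 -0.0107  0.06  ] [ 0.6121 -0.0107  0.0582]
side purple 97 [343.6 248.1] [ 0.5341 -0.0319  0.067 ] [ 0.5321 -0.0288  0.0693] ((343.65093994140625, 247.9716796875), (15.247020721435547, 6.4559454917907715), 15.945395469665527)
side purple 95 [317.8 261.1] [0.5482 0.0502 0.067 ] [0.5444 0.0554 0.0712] ((317.5, 261.0), (8.0, 11.0), 90.0)
side grey 813 [262.60639606 225.08487085] [ 0.76349556 -0.00434774] ((0.7
[... 925 characters left out ...]
4] [0.5903192  0.19839305] ((0.5945613384246826, 0.19823132455348969), (0.020024623721837997, 0.11336827278137207), 79.85436248779297) [[0.5370000004768372, 0.19840000569820404], [0.6485999822616577, 0.17839999496936798], [0.6521000266075134, 0.1981000006198883], [0.5404999852180481, 0.21809999644756317]]
block ((0.5971152782440186, -0.007408082485198975), (0.20046328008174896, 0.2210264503955841), 75.47698211669922) [[0.4650000035762787, -0.07670000195503235], [0.6790000200271606, -0.13220000267028809], [0.729200005531311, 0.061900001019239426], [0.5152999758720398, 0.11729999631643295]] 0.05949333758167136<stdin>:13: RuntimeWarning: Mean of empty slice.
  ret = ret.dtype.type(ret / rcount)
```

```bash
ls pics
```

```text
side0.png
side0c.png
top0.png
top0c.png
```

```bash
cat >> h.py <<'E'
O=np.array([.596,-.0063]); A=np.deg2rad(-14.6); EX=np.array([np.cos(A),np.sin(A)]); EY=np.array([-EX[1],EX[0]])
def b2w(x,y): return O+EX*x+EY*y
def w2b(p): q=np.asarray(p)[:2]-O; return np.array([q@EX,q@EY])
def plan(s,x,y,z,yaw=None):
    R=s["tool_rot"]; p=s["position"]; w=b2w(x,y); d=np.array([*w,z])-p
    cy=np.degrees(np.arctan2(R[1,0],R[0,0])); t=0 if yaw is None else (-(yaw-cy)+180)%360-180
    print("at blk",(w2b(p)*1e3).round(1),"z",p[2].round(4),"yaw",cy.round(1),"F",s["ft_force"].round(2),"grip",s["grip_width"].round(4),"t",s["time_s"])
    print("goal world",w.round(4),"shift",(R.T@d).round(4),"turn",np.radians(t).round(3))
E
python3 - <<'E'
from h import *; from rig import status
plan(status.observe(),.022,0,.2,142.4)
E
```

```text
Traceback (most recent call last):
  File "h.py", line 24, in plan
    print("at blk",(w2b(p)*1e3).round(1),"z",p[2].round(4),"yaw",cy.round(1),"F",s["ft_force"].round(2),"grip",s["grip_width"].round(4),"t",s["time_s"])
                                                                                                               ^^^^^^^^^^^^^^^^^^^^^
AttributeError: 'float' object has no attribute 'round'
```

View pics/top0c.png

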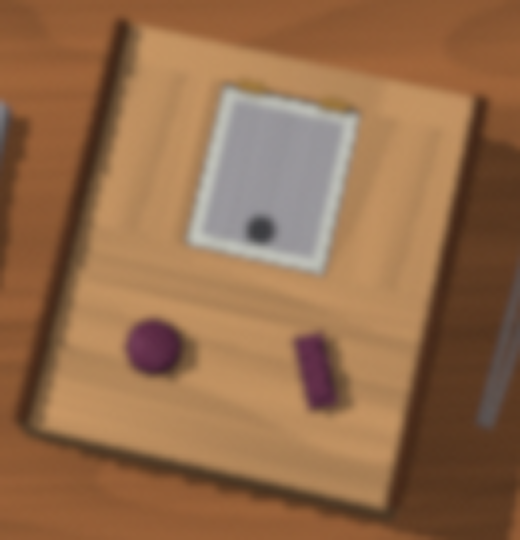

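The crop agrees with the measurements: block yaw is about -14.6°, the cabochon is left of the middle, the long stone is right, and the disc is on the near edge of the cover.

```bash
sed -i 's/s\["grip_width"\].round(4)/round(float(s["grip_width"]),4)/; s/,s\["time_s"\])/,round(float(s["time_s"]),2))/' h.py
python3 - <<'E'
from h import *; from rig import status
plan(status.observe(),.022,0,.2,142.4)
E
```

```text
at blk [-241.8 -578.9] z 0.2308 yaw 23.1 F [-0.27 -1.55  0.24] grip 0.0852 t 0.1
goal world [ 0.6173 -0.0118] shift [ 0.5629 -0.2963  0.0313] turn -2.082
```

Call:
play_rows(
  targets="0.040 -0.021 0 -0.14 1;0.080 -0.042 0 -0.28 1;0.120 -0.063 0 -0.42 1;0.160 -0.084 0 -0.56 1;0.200 -0.105 0 -0.70 1",
  force=40,
)

```text
time_s: 0.6
position: [0.3595, -0.3289, 0.2311]
tool_rot: [[0.445, 0.895, -0.0], [0.895, -0.445, 0.0], [0.0, -0.0, -1.0]]
ft_force: [1.3, -1.2, -0.1]
grip_width: 0.0124
```

```bash
echo 'from h import *; from rig import status
import sys
a=list(map(float,sys.argv[1:])); plan(status.observe(),*a)' > p.py; python3 p.py .022 0 .2 142.4
```

```text
at blk [-147.5 -371.8] z 0.2311 yaw 63.6 F [ 1.3  -1.16 -0.12] grip 0.0124 t 0.6
goal world [ 0.6173 -0.0118] shift [0.3987 0.0896 0.0312] turn -1.376
```

Call:
play_rows(
  targets="0.040 0.009 0 -0.14 1;0.080 0.018 0 -0.28 1;0.120 0.027 0 -0.42 1;0.160 0.036 0 -0.56 1;0.200 0.045 0 -0.70 1",
)

```text
time_s: 1.1
position: [0.4897, -0.1707, 0.2311]
tool_rot: [[-0.237, 0.972, -0.001], [0.972, 0.237, 0.0], [0.0, -0.0, -1.0]]
ft_force: [1.1, -0.5, 0.8]
grip_width: -0.0001
```

```bash
python3 p.py .022 0 .2 142.4
```

```text
at blk [ -61.4 -185.9] z 0.2311 yaw 103.7 F [ 1.11 -0.46  0.83] grip -0.0001 t 1.1
goal world [ 0.6173 -0.0118] shift [0.1242 0.1615 0.0311] turn -0.676
```

Call:
play_rows(
  targets="0.026 0.034 0 -0.14 1;0.052 0.067 0 -0.28 1;0.078 0.100 0 -0.42 1;0.103 0.135 0 -0.56 1;0.115 0.155 0.010 -0.66 1",
)

```text
time_s: 1.6
position: [0.6149, -0.0219, 0.2218]
tool_rot: [[-0.784, 0.621, 0.002], [0.621, 0.784, 0.0], [-0.001, 0.001, -1.0]]
ft_force: [-0.5, -0.3, -0.2]
grip_width: -0.0
```

Call:
play_rows(
  targets="0 0 0 0 1;0 0 0 0 1",
)

```text
time_s: 1.8
position: [0.6129, -0.0246, 0.2207]
tool_rot: [[-0.778, 0.628, -0.002], [0.628, 0.778, 0.0], [0.001, -0.001, -1.0]]
ft_force: [-0.2, -0.4, 0.4]
grip_width: -0.0001
```

```bash
python3 p.py .022 0 .08 142.4
```

```text
at blk [ 21.  -13.4] z 0.2207 yaw 141.1 F [-0.16 -0.4   0.38] grip -0.0001 t 1.8
goal world [ 0.6173 -0.0118] shift [0.0044 0.0128 0.1407] turn -0.022
```

Call:
play_rows(
  targets="0.0044 0.0128 0.035 -0.02 1;0.0044 0.0128 0.07 -0.02 1;0.0044 0.0128 0.105 -0.02 1;0.0044 0.0128 0.135 -0.02 1;0.0044 0.0128 0.140 -0.02 1",
)

```text
time_s: 2.3
position: [0.6158, -0.0128, 0.0786]
tool_rot: [[-0.79, 0.614, -0.006], [0.614, 0.79, 0.001], [0.005, -0.003, -1.0]]
ft_force: [-0.2, -0.3, 0.0]
grip_width: 0.0
```

Call:
play_rows(
  targets="0 0 0 0 1;0 0 0 0 1",
)

```text
time_s: 2.5
position: [0.6186, -0.0126, 0.0833]
tool_rot: [[-0.791, 0.612, 0.003], [0.612, 0.791, -0.001], [-0.003, 0.001, -1.0]]
ft_force: [0.3, 0.3, -0.1]
grip_width: -0.0001
```

```bash
python3 - <<'E'
from h import *; from rig import status,eyes
plan(status.observe(),.022,0,.06,142.4)
for n,b in(("top",(270,140,430,300)),("side",(240,160,400,310))):
    d=eyes.get_image(n); cv2.imwrite(f"pics/{n}1.png",cv2.resize(d["pixels"][b[1]:b[3],b[0]:b[2],::-1],None,fx=3,fy=3))
E
cd pics; python3 -c "
import cv2,numpy as np
a=cv2.imread('top1.png');b=cv2.imread('side1.png');cv2.imwrite('m1.png',cv2.resize(np.hstack([a[:450],b[:450]]),(800,375)))"
```

```text
at blk [23.4 -0.4] z 0.0833 yaw 142.2 F [ 0.32  0.34 -0.14] grip -0.0001 t 2.5
goal world [ 0.6173 -0.0118] shift [ 0.0015 -0.0003  0.0233] turn -0.003
```

View pics/m1.png

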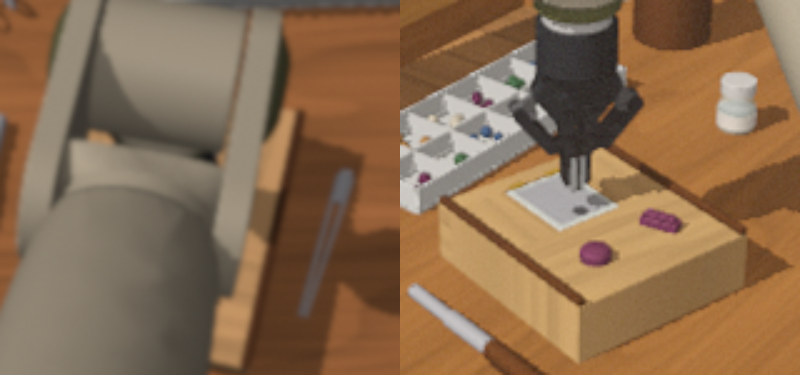

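Call:
play_rows(
  targets="-0.002 0 0.010 0 1;-0.002 0 0.016 0 1;-0.002 0 0.020 0 1;-0.002 0 0.023 0 1;-0.002 0 0.025 0 1",
)

```text
time_s: 3.1
position: [0.6193, -0.0131, 0.0564]
tool_rot: [[-0.791, 0.611, -0.0], [0.611, 0.791, -0.0], [0.0, -0.0, -1.0]]
ft_force: [-3.1, -0.4, 4.6]
grip_width: -0.0002
```

Call:
play_rows(
  targets="0 0 0.001 0 1;0 0 0.0015 0 1;0 0 0.002 0 1;0 0 0.002 0 1",
)

```text
time_s: 3.5
position: [0.6195, -0.0131, 0.0549]
tool_rot: [[-0.791, 0.611, 0.0], [0.611, 0.791, -0.0], [-0.0, 0.0, -1.0]]
ft_force: [-2.7, -0.1, 7.2]
grip_width: 0.0001
```

Call:
play_rows(
  targets="0 0 0.0007 0 1;0 0 0.0015 0 1;0 0 0.0015 0 1",
)

```text
time_s: 3.8
position: [0.6196, -0.0131, 0.0543]
tool_rot: [[-0.791, 0.611, 0.001], [0.611, 0.791, -0.0], [-0.001, 0.0, -1.0]]
ft_force: [-5.4, 0.6, 13.3]
grip_width: -0.0
```

Call:
play_rows(
  targets="0.0 0 -0.03 0 1;0.0 0 -0.07 0 1;0.0 0 -0.11 0 1;0.0 0 -0.145 0 1;0.0 0 -0.145 0 1",
)

```text
time_s: 4.3
position: [0.6213, -0.0134, 0.203]
tool_rot: [[-0.791, 0.611, 0.01], [0.611, 0.791, -0.002], [-0.009, 0.004, -1.0]]
ft_force: [0.5, 0.9, 0.6]
grip_width: 0.0001
```

```bash
python3 p.py -.097 .0555 .16 142.4
```

```text
at blk [26.2 -0.5] z 0.203 yaw 142.3 F [0.49 0.86 0.63] grip 0.0001 t 4.3
goal world [0.5161 0.0719] shift [0.1357 0.003  0.0418] turn -0.001
```

Call:
play_rows(
  targets="0.030 0.001 0 0 0.79;0.065 0.002 0 0 0.79;0.1 0.003 0 0 0.79;0.130 0.003 0.02 0 0.79;0.136 0.003 0.04 0 0.79",
)

```text
time_s: 4.8
position: [0.5113, 0.0742, 0.1572]
tool_rot: [[-0.792, 0.61, -0.0], [0.61, 0.792, 0.0], [0.001, 0.0, -1.0]]
ft_force: [0.9, -0.4, -0.6]
grip_width: 0.0181
```

Call:
play_rows(
  targets="0 0 0.02 0 0.79;0 0 0.02 0 0.79;0 0 0.02 0 0.79",
)

```text
time_s: 5.1
position: [0.5138, 0.0724, 0.1378]
tool_rot: [[-0.791, 0.611, -0.001], [0.611, 0.791, 0.0], [0.0, -0.0, -1.0]]
ft_force: [-0.4, 0.1, -0.1]
grip_width: 0.0181
```

```bash
cat > look.py <<'E'
from h import *; from rig import status,eyes; import sys
k=sys.argv[1]
s=status.observe()
plan(s,*map(float,sys.argv[2:]))
o=[]
for n,b in(("top",(250,140,410,300)),("side",(240,150,400,310))):
    d=eyes.get_image(n); np.savez(f"{n}{k}.npz",**d); im=d["pixels"]; o.append(cv2.resize(im[b[1]:b[3],b[0]:b[2],::-1],(400,400),interpolation=cv2.INTER_CUBIC))
    w=np.zeros(im.shape[:2],bool); w[b[1]:b[3],b[0]:b[2]]=1
    for a,c,m in cents(purple(im)&w,10):
        p=onz(d,*c,.067); print(n,"purple",a,c.round(1),"w",p[:2].round(4),"blk mm",(w2b(p)*1e3).round(1))
cv2.imwrite(f"pics/m{k}.png",np.hstack(o))
E
python3 look.py 2 -.097 .0555 .064 142.4
```

```text
at blk [-99.4  55.4] z 0.1378 yaw 142.3 F [-0.38  0.13 -0.13] grip 0.0181 t 5.1
goal world [0.5161 0.0719] shift [-0.0022  0.001   0.0738] turn -0.002
top purple 109 [348.6 252.4] w [ 0.5359 -0.0364] blk mm [-50.6 -44.3]
side purple 18 [271.6 199.7] w [ 0.8263 -0.1122] blk mm [249.6 -44.5]
side purple 11 [249.4 230.9] w [0.7607 0.0467] blk mm [146.   92.8]
side purple 99 [343.6 248. ] w [ 0.5345 -0.0321] blk mm [-53.  -40.5]
side purple 95 [317.8 261.1] w [0.5482 0.0502] blk mm [-60.5  42.6]
```

View pics/m2.png

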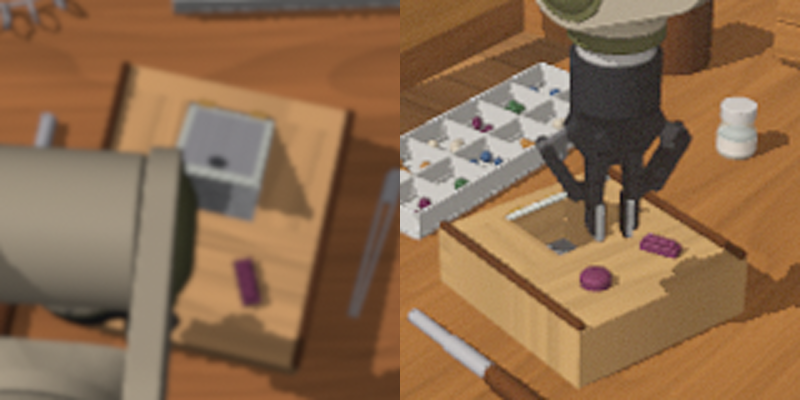

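Call:
play_rows(
  targets="-0.001 0 0.025 0 0.79;-0.001 0 0.050 0 0.79;-0.001 0 0.066 0 0.79;-0.001 0 0.070 0 0.79;-0.001 0 0.070 0 0.79",
)

```text
time_s: 5.7
position: [0.5148, 0.0717, 0.0682]
tool_rot: [[-0.791, 0.611, 0.0], [0.611, 0.791, -0.0], [-0.0, 0.0, -1.0]]
ft_force: [-0.7, -0.5, 0.4]
grip_width: 0.018
```

Call:
play_rows(
  targets="0 0 0.002 0 0.79;0 0 0.004 0 0.79;0 0 0.004 0 0.79",
)

```text
time_s: 6.0
position: [0.5146, 0.0718, 0.0642]
tool_rot: [[-0.791, 0.611, 0.001], [0.611, 0.791, -0.0], [-0.001, 0.0, -1.0]]
ft_force: [-0.4, 0.3, -0.2]
grip_width: 0.0179
```

```bash
python3 look.py 3 -.059 .0395 .0635 142.4
```

```text
at blk [-98.5  55.1] z 0.0642 yaw 142.3 F [-0.37  0.27 -0.24] grip 0.0179 t 6.0
goal world [0.5489 0.0468] shift [-0.0424  0.0012  0.0007] turn -0.002
top purple 110 [348.6 252.4] w [ 0.5358 -0.0365] blk mm [-50.6 -44.4]
side purple 19 [271.7 199.8] w [ 0.8256 -0.1119] blk mm [248.8 -44.3]
side purple 11 [249.4 230.9] w [0.7607 0.0467] blk mm [146.   92.8]
side purple 32 [348.3 249.6] w [ 0.5218 -0.0333] blk mm [-65.  -44.9]
side purple 19 [321.9 260.8] w [0.5416 0.0432] blk mm [-65.1  34.2]
```

View pics/m3.png

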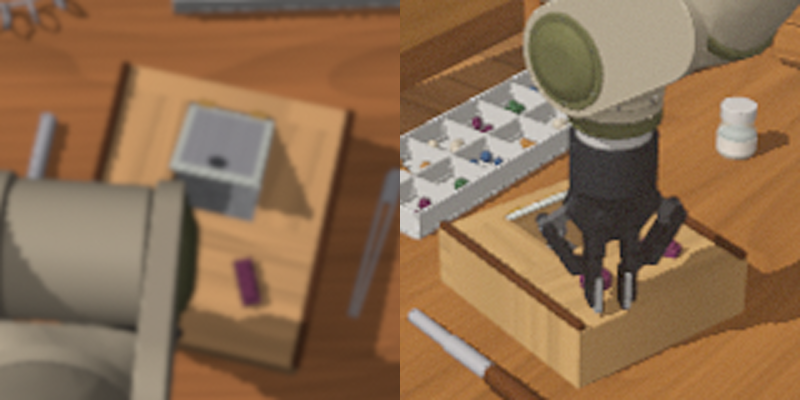

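Call:
play_rows(
  targets="-0.005 0.001 0 0 0.79;-0.010 0.001 0 0 0.79;-0.015 0.001 0 0 0.79;-0.020 0.001 0 0 0.79;-0.025 0.001 0 0 0.79",
)

```text
time_s: 6.6
position: [0.5352, 0.0569, 0.0638]
tool_rot: [[-0.791, 0.612, -0.0], [0.612, 0.791, 0.0], [0.0, -0.0, -1.0]]
ft_force: [-0.3, 0.1, 0.2]
grip_width: 0.0177
```

Call:
play_rows(
  targets="-0.005 0 0 0 0.79;-0.010 0 0 0 0.79;-0.015 0 0 0 0.79;-0.020 0 0 0 0.79;-0.025 0 0 0 0.79",
)

```text
time_s: 7.1
position: [0.5549, 0.0418, 0.0638]
tool_rot: [[-0.791, 0.611, -0.0], [0.611, 0.791, -0.0], [0.0, -0.0, -1.0]]
ft_force: [0.4, -0.2, -1.2]
grip_width: 0.0179
```

```bash
python3 look.py 4 .0 .010 .0635 142.4
```

```text
at blk [-51.9  36.2] z 0.0638 yaw 142.3 F [ 0.4  -0.17 -1.18] grip 0.0179 t 7.1
goal world [0.5985 0.0034] shift [-0.058  -0.0037  0.0003] turn -0.002
top purple 99 [348.4 252.5] w [ 0.5357 -0.036 ] blk mm [-50.8 -44. ]
side purple 18 [271.6 199.7] w [ 0.8263 -0.1122] blk mm [249.6 -44.5]
side purple 11 [249.4 230.9] w [0.7607 0.0467] blk mm [146.   92.8]
side purple 96 [343.8 248.1] w [ 0.5337 -0.0319] blk mm [-53.8 -40.5]
side purple 41 [316.9 254.6] w [0.5664 0.0296] blk mm [-37.7  27.3]
```

View pics/m4.png

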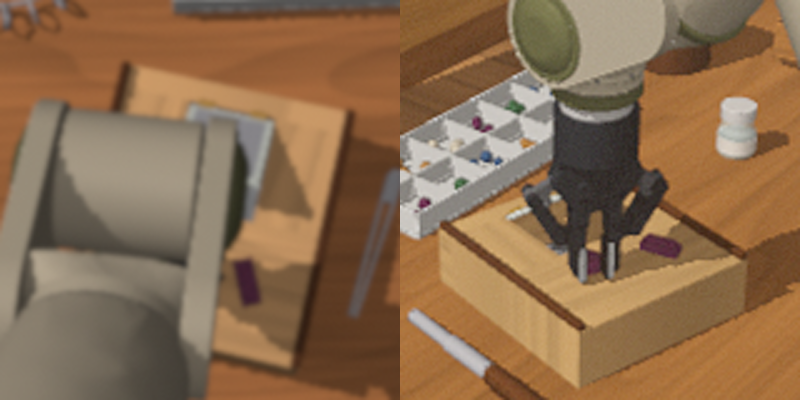

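Call:
play_rows(
  targets="-0.005 -0.0005 0 0 0.79;-0.010 -0.001 0 0 0.79;-0.015 -0.0015 0 0 0.79;-0.020 -0.002 0 0 0.79;-0.025 -0.0025 0 0 0.79",
)

```text
time_s: 7.7
position: [0.5732, 0.0244, 0.0638]
tool_rot: [[-0.791, 0.611, -0.0], [0.611, 0.791, 0.0], [0.0, -0.0, -1.0]]
ft_force: [0.1, -0.8, 0.8]
grip_width: 0.0181
```

```bash
python3 look.py 5 .0 .010 .0635 142.4
```

```text
at blk [-29.8  24. ] z 0.0638 yaw 142.3 F [ 0.09 -0.76  0.76] grip 0.0181 t 7.7
goal world [0.5985 0.0034] shift [-0.0329 -0.0012  0.0003] turn -0.002
top purple 67 [349.7 254.9] w [ 0.5308 -0.0385] blk mm [-55.  -47.6]
side purple 18 [271.6 199.7] w [ 0.8263 -0.1122] blk mm [249.6 -44.5]
side purple 11 [249.4 230.9] w [0.7607 0.0467] blk mm [146.   92.8]
side purple 43 [315. 249.] w [0.5843 0.0131] blk mm [-16.2  15.9]
side purple 98 [343.7 248.1] w [ 0.5341 -0.032 ] blk mm [-53.4 -40.5]
```

View pics/m5.png

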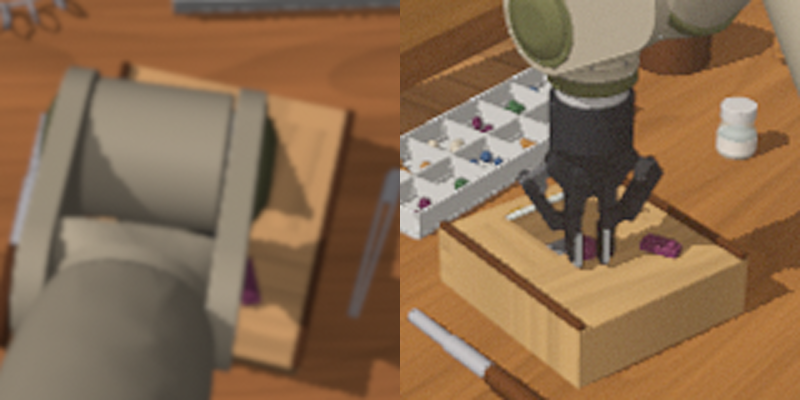

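Call:
play_rows(
  targets="-0.005 0 0 0 0.79;-0.010 0 0 0 0.79;-0.015 0 0 0 0.79;-0.020 0 0 0 0.79;-0.022 0 0 0 0.79",
)

```text
time_s: 8.3
position: [0.5908, 0.0109, 0.0638]
tool_rot: [[-0.791, 0.612, 0.0], [0.612, 0.791, -0.0], [-0.0, 0.0, -1.0]]
ft_force: [-0.4, -0.8, 0.9]
grip_width: 0.0179
```

```bash
python3 look.py 6 .0 .010 .0635 142.4
```

```text
at blk [-9.4 15.3] z 0.0638 yaw 142.3 F [-0.41 -0.78  0.88] grip 0.0179 t 8.3
goal world [0.5985 0.0034] shift [-0.0108 -0.0012  0.0003] turn -0.002
side purple 11 [270.2 198.7] w [ 0.8328 -0.1141] blk mm [256.3 -44.6]
side purple 11 [249.4 230.9] w [0.7607 0.0467] blk mm [146.   92.8]
side purple 103 [343.4 247.8] w [ 0.5353 -0.0324] blk mm [-52.2 -40.6]
```

View pics/m6.png

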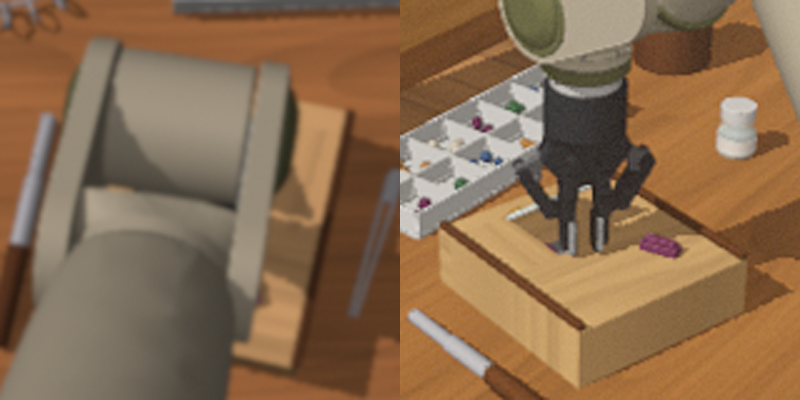

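Call:
play_rows(
  targets="0.010 0 0 0 0.79;0.020 0 -0.005 0 0.79;0.030 0 -0.030 0 0.79;0.040 0 -0.06 0 0.79;0.05 0 -0.1 0 0.79",
)

```text
time_s: 8.9
position: [0.5488, 0.0429, 0.1642]
tool_rot: [[-0.792, 0.611, -0.003], [0.611, 0.792, 0.0], [0.003, -0.002, -1.0]]
ft_force: [0.6, 0.6, -0.6]
grip_width: 0.0181
```

Call:
play_rows(
  targets="0.010 0.03 -0.01 0 1;0.020 0.06 -0.02 0 1;0.020 0.09 -0.02 0 1;0.020 0.09 -0.02 0 1",
)

```text
time_s: 9.3
position: [0.5901, 0.1284, 0.1842]
tool_rot: [[-0.793, 0.609, 0.001], [0.609, 0.793, 0.001], [-0.001, 0.001, -1.0]]
ft_force: [-0.9, -0.4, 0.0]
grip_width: -0.0004
```

```bash
python3 look.py 7 .044 .0 .2 165.4
```

```text
at blk [-39.7 128.9] z 0.1842 yaw 142.5 F [-0.91 -0.44  0.04] grip -0.0004 t 9.3
goal world [ 0.6386 -0.0174] shift [-0.1272 -0.0862 -0.0158] turn -0.4
top purple 99 [348.5 252.4] w [ 0.5359 -0.0361] blk mm [-50.7 -44. ]
side purple 14 [270.3 199.1] w [ 0.8312 -0.1127] blk mm [254.5 -43.7]
side purple 11 [249.4 230.9] w [0.7607 0.0467] blk mm [146.   92.8]
side purple 94 [343.7 248.2] w [ 0.5337 -0.0316] blk mm [-53.9 -40.2]
```

View pics/m7.png

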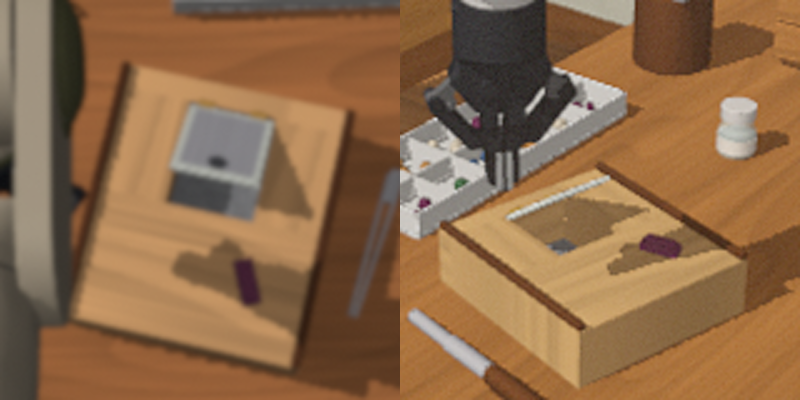

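The cabochon is gone from the deck in both views (the deck is clear around (190,265) left and (595,280) right). The long stone is unmoved and the cover stands open, so the next step is to shut it.

Call:
play_rows(
  targets="-0.030 -0.020 0 0 1;-0.060 -0.040 0 0 1;-0.090 -0.060 0 0 1;-0.118 -0.080 0 0 1;-0.127 -0.086 0 0 1",
)

```text
time_s: 9.9
position: [0.6375, -0.0241, 0.1837]
tool_rot: [[-0.789, 0.614, -0.001], [0.614, 0.789, -0.001], [0.0, -0.001, -1.0]]
ft_force: [-1.1, 0.3, -0.1]
grip_width: 0.0004
```

Call:
play_rows(
  targets="0 0 0 0 1;0 0 0.02 0 1;0 0 0.04 0 1;0 0 0.06 0 1;0 0 0.07 0 1",
)

```text
time_s: 10.4
position: [0.6365, -0.0188, 0.1124]
tool_rot: [[-0.792, 0.61, -0.003], [0.61, 0.792, 0.001], [0.003, -0.001, -1.0]]
ft_force: [-0.2, 0.1, -0.5]
grip_width: -0.0002
```

```bash
python3 look.py 8 .044 .0 .06 142.4
```

```text
at blk [42.3 -1.9] z 0.1124 yaw 142.4 F [-0.21  0.1  -0.47] grip -0.0002 t 10.4
goal world [ 0.6386 -0.0174] shift [-0.001   0.0025  0.0524] turn -0.0
side purple 18 [271.6 199.7] w [ 0.8263 -0.1122] blk mm [249.6 -44.5]
side purple 11 [249.4 230.9] w [0.7607 0.0467] blk mm [146.   92.8]
side purple 98 [343.6 248. ] w [ 0.5344 -0.032 ] blk mm [-53.1 -40.4]
```

View pics/m8.png

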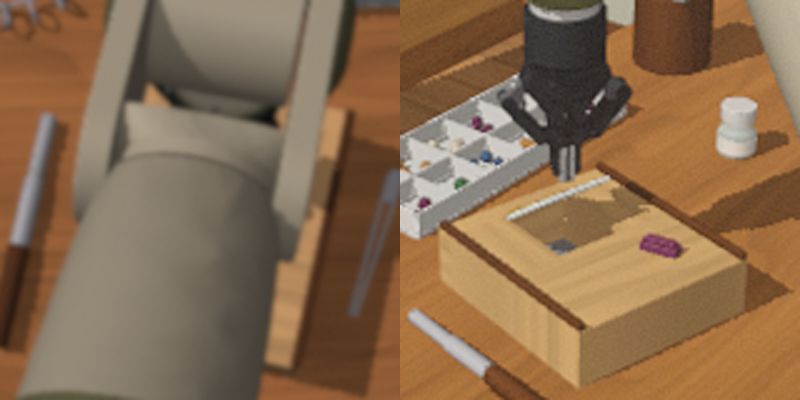

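The fingertips (565,178) stand just above the open cover's edge line, centred on it. Next I press down.

Call:
play_rows(
  targets="-0.001 0.002 0.006 0 1;-0.001 0.002 0.012 0 1;-0.001 0.002 0.018 0 1;-0.001 0.002 0.024 0 1;-0.001 0.002 0.030 0 1",
)

```text
time_s: 11.0
position: [0.6399, -0.0194, 0.0835]
tool_rot: [[-0.791, 0.611, 0.0], [0.611, 0.791, -0.0], [-0.0, 0.0, -1.0]]
ft_force: [-0.6, 0.7, 2.2]
grip_width: -0.0004
```

Call:
play_rows(
  targets="0 0 0.005 0 1;0 0 0.010 0 1;0 0 0.015 0 1;0 0 0.019 0 1;0 0 0.021 0 1",
)

```text
time_s: 11.5
position: [0.6396, -0.0193, 0.0624]
tool_rot: [[-0.791, 0.611, -0.001], [0.611, 0.791, 0.0], [0.001, -0.0, -1.0]]
ft_force: [-2.7, -0.0, 1.4]
grip_width: 0.0002
```

Call:
play_rows(
  targets="0 0 0.0015 0 1;0 0 0.003 0 1;0 0 0.004 0 1;0 0 0.005 0 1;0 0 0.005 0 1",
)

```text
time_s: 12.0
position: [0.6399, -0.0194, 0.058]
tool_rot: [[-0.791, 0.611, 0.0], [0.611, 0.791, -0.0], [-0.0, 0.0, -1.0]]
ft_force: [-2.5, 0.8, 3.1]
grip_width: 0.0001
```

Call:
play_rows(
  targets="0 0 0.0007 0 1;0 0 0.0014 0 1;0 0 0.002 0 1;0 0 0.002 0 1",
)

```text
time_s: 12.4
position: [0.64, -0.0194, 0.0567]
tool_rot: [[-0.791, 0.611, 0.001], [0.611, 0.791, -0.0], [-0.001, 0.0, -1.0]]
ft_force: [-4.4, 0.6, 10.6]
grip_width: 0.0002
```

Call:
play_rows(
  targets="0 0 0.0007 0 1;0 0 0.0007 0 1",
)

```text
time_s: 12.6
position: [0.64, -0.0194, 0.0566]
tool_rot: [[-0.791, 0.611, 0.001], [0.611, 0.791, -0.0], [-0.001, 0.001, -1.0]]
ft_force: [-5.7, -0.8, 13.7]
grip_width: 0.0002
```

Call:
play_rows(
  targets="0 0 -0.01 0 1;0 0 -0.03 0 1;0 0 -0.06 0 1;0 0 -0.1 0 1;0 0 -0.13 0 1",
)

```text
time_s: 13.1
position: [0.6403, -0.0195, 0.1874]
tool_rot: [[-0.791, 0.611, 0.002], [0.611, 0.791, -0.0], [-0.002, 0.001, -1.0]]
ft_force: [0.6, -1.2, 0.2]
grip_width: 0.0002
```

Call:
play_rows(
  targets="0.01 0.03 0 0 1;0.015 0.07 0 0 1;0.02 0.11 0 0 1;0.02 0.15 0 0 1;0.02 0.16 0 0 1",
)

```text
time_s: 13.6
position: [0.7231, 0.123, 0.1841]
tool_rot: [[-0.793, 0.609, 0.0], [0.609, 0.793, 0.001], [0.0, 0.001, -1.0]]
ft_force: [-0.6, -0.6, -0.8]
grip_width: -0.0001
```

```bash
python3 look.py 9 .044 .0 .06 142.4; python3 - <<'E'
from h import *
W={"top":(310,180,375,235),"side":(270,220,335,262)}
for n in W:
    d=dict(np.load(n+"9.npz")); im=d["pixels"]; a,c,b,e=W[n]
    w=np.zeros(im.shape[:2],bool); w[c:e,a:b]=1
    for s,c0,m in cents(grey(im)&w,100):
        mm=cv2.morphologyEx(m.astype(np.uint8),cv2.MORPH_CLOSE,np.ones((9,9)))
        q=np.argwhere(mm); p=np.array([onz(d,x,y,.06)[:2] for y,x in q],np.float32)
        zz=[depthpt(d,x,y)[2] for y,x in q]
        print(n,s,c0,cv2.minAreaRect(p),"z",np.percentile(zz,[5,50,95]).round(4))
E
```

```text
at blk [ 90.4 157.1] z 0.1841 yaw 142.5 F [-0.62 -0.62 -0.75] grip -0.0001 t 13.6
goal world [ 0.6386 -0.0174] shift [-0.0185 -0.1629  0.124 ] turn 0.002
top purple 109 [348.6 252.4] w [ 0.5359 -0.0364] blk mm [-50.6 -44.3]
side purple 19 [271.7 199.8] w [ 0.8256 -0.1119] blk mm [248.8 -44.3]
side purple 11 [249.4 230.9] w [0.7607 0.0467] blk mm [146.   92.8]
side purple 98 [343.7 248.1] w [ 0.5341 -0.032 ] blk mm [-53.4 -40.5]
top 1169 [337.04704876 206.7031651 ] ((0.6387335062026978, -0.017665572464466095), (0.07263854146003723, 0.08707625418901443), 75.22345733642578) z [0.0563 0.0594 0.0623]
side 121 [276.10743802 223.5785124 ] ((0.7297283411026001, -0.029152095317840576), (0.04580550640821457, 0.055342886596918106), 40.92634963989258) z [0.0022 0.0119 0.0291]
side 531 [304.46704331 239.55743879] ((0.6376305222511292, -0.015358291566371918), (0.07324513047933578, 0.08522990345954895), 75.76417541503906) z [0.058  0.0607 0.0632]
```

View pics/m9.png

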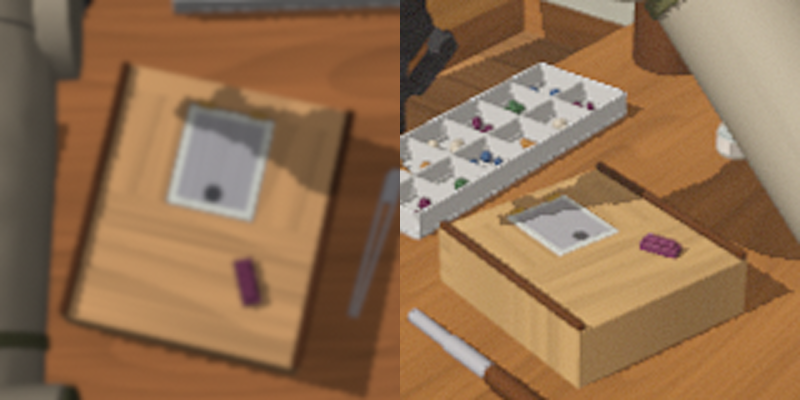

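Call:
play_rows(
  targets="0 0 0 0 1;0 0 0 0 1;0 0 0 0 1;0 0 0 0 1;0 0 0 0 1",
)

```text
time_s: 14.2
position: [0.7217, 0.119, 0.1854]
tool_rot: [[-0.791, 0.612, 0.0], [0.612, 0.791, 0.0], [-0.0, 0.0, -1.0]]
ft_force: [-0.1, -0.7, 0.5]
grip_width: -0.0002
```

```bash
python3 look.py 10 .044 .0 .06 142.4; python3 - <<'E'
from h import *
a=dict(np.load("top0.npz"));b=dict(np.load("top10.npz"))
dz=b["range_z"]-a["range_z"]; w=dz[185:222,322:355]; print("cover depth change",np.median(w))
df=cv2.absdiff(a["pixels"],b["pixels"]).max(2); 
for n,(x,y) in dict(tweezers=(400,237),mandrel=(258,232),ring=(156,241),weight=(131,292),jar=(490,203),hammer=(525,290)).items(): print(n,np.percentile(df[y-12:y+13,x-12:x+13],90))
cv2.imwrite("pics/t10.png",b["pixels"][:,:,::-1])
E
```

```text
at blk [ 90.1 153. ] z 0.1854 yaw 142.3 F [-0.08 -0.74  0.48] grip -0.0002 t 14.2
goal world [ 0.6386 -0.0174] shift [-0.0176 -0.1588  0.1254] turn -0.002
top purple 110 [348.6 252.4] w [ 0.5358 -0.0365] blk mm [-50.6 -44.4]
side purple 19 [271.7 199.8] w [ 0.8256 -0.1119] blk mm [248.8 -44.3]
side purple 11 [249.4 230.9] w [0.7607 0.0467] blk mm [146.   92.8]
side purple 98 [343.6 248. ] w [ 0.5343 -0.032 ] blk mm [-53.2 -40.4]
cover depth change 6.586313e-05
tweezers 3.0
mandrel 73.0
ring 2.0
weight 46.0
jar 14.600000000000023
hammer 3.0
```

View pics/t10.png

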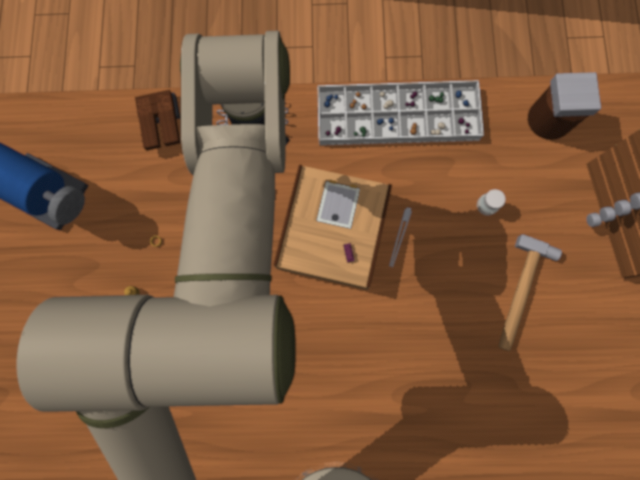

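The full top view shows the cover flush at (338,204) and the deck clear apart from the long stone at (349,252). The arm hides the mandrel and part of the weight, which accounts for the pixel changes there.

```bash
python3 -c "
from rig import env
env.close_job()"
```

```text
the job is handed in; nothing more can be done
```

I pressed the cover open at its disc and slid the cabochon over the edge into the well with the fingertips held as an 18 mm fork. I then pressed the cover's middle down to its end stop (about 14 N), and it caught shut. The job was handed in at about 14 s, with the arm clear of everything.

**Cover:** more than 1 s after I let go, its depth matched the first picture (0.07 mm median difference). Its height was 59 to 61 mm, and its outline matched the closed cover.

**Cabochon:** it is gone from the deck and I saw purple at the well mouth as it went over. I never saw it lying on the well floor, because the cover and gripper blocked the view.

**Other objects:** the long stone is where it was (within 0.3 mm), and the tweezers, ring and hammer look unchanged. The jar patch changed slightly, which I put down to the arm's shadow. In the last top view the arm hid the mandrel and part of the weight, so those two could not be compared there. The arm did not go near the weight. It passed above the mandrel with the fingertips at about 0.18 m.

**Disagreement:** the two cameras differed by 2 to 5 mm on the stone and cover positions. I used values between them, and it made no difference to the outcome.

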